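# Put the press punches away beside their dies

### The job

The four steel doming punches have come back from the press in the dark carrying rack, in any order. Move them one after another into the pale stand, each into the socket beside its own die - the one whose hollow is as wide as the punch's nose - so that the row of punches follows the same order as the row of dies. Set each one down rather than dropping it, upright with its collar flat on the wood, and let go.

Things in the scene. Friction and masses are not known exactly. Their poses are not given: they have to be found in the camera images.
- punch_a: The smallest of four plain steel punches, nose up. Spigot 12 mm thick, 30 mm long, down in the hole; collar 44 mm across, 6 mm thick, resting on the wood; above it a straight round shank 16 mm thick, from 6 to 32 mm above the collar's underside; round nose 16 mm wide, tip 40 mm above that underside. Origin: on the axis at the collar's underside, z up. About 0.13 kg.
- punch_b: The second smallest of four plain steel punches, nose up. Spigot 12 mm thick, 30 mm long, down in the hole; collar 44 mm across, 6 mm thick, resting on the wood; above it a straight round shank 24 mm thick, from 6 to 32 mm above the collar's underside; round nose 24 mm wide, tip 44 mm above that underside. Origin: on the axis at the collar's underside, z up. About 0.21 kg.
- punch_c: The second largest of four plain steel punches, nose up. Spigot 12 mm thick, 30 mm long, down in the hole; collar 44 mm across, 6 mm thick, resting on the wood; above it a straight round shank 32 mm thick, from 6 to 32 mm above the collar's underside; round nose 32 mm wide, tip 48 mm above that underside. Origin: on the axis at the collar's underside, z up. About 0.34 kg.
- punch_d: The largest of four plain steel punches, nose up. Spigot 12 mm thick, 30 mm long, down in the hole; collar 44 mm across, 6 mm thick, resting on the wood; above it a straight round shank 40 mm thick, from 6 to 32 mm above the collar's underside; round nose 40 mm wide, tip 52 mm above that underside. Origin: on the axis at the collar's underside, z up. About 0.51 kg.
- die_a: Its punch: punch_a. The smallest of four fixed round dark steel cup dies in the pale stand, 32 mm across, with a round hollow 16 mm wide, standing 26 mm above the wood. Origin: centre of its top face, z up; x and y as the stand's. The socket beside it is 85 mm away along the die's -y, its mouth 26 mm below this origin.
- die_b: Its punch: punch_b. The second smallest of four fixed round dark steel cup dies in the pale stand, 40 mm across, with a round hollow 24 mm wide, standing 26 mm above the wood. Origin: centre of its top face, z up; x and y as the stand's. The socket beside it is 85 mm away along the die's -y, its mouth 26 mm below this origin.
- die_c: Its punch: punch_c. The second largest of four fixed round dark steel cup dies in the pale stand, 48 mm across, with a round hollow 32 mm wide, standing 26 mm above the wood. Origin: centre of its top face, z up; x and y as the stand's. The socket beside it is 85 mm away along the die's -y, its mouth 26 mm below this origin.
- die_d: Its punch: punch_d. The largest of four fixed round dark steel cup dies in the pale stand, 56 mm across, with a round hollow 40 mm wide, standing 26 mm above the wood. Origin: centre of its top face, z up; x and y as the stand's. The socket beside it is 85 mm away along the die's -y, its mouth 26 mm below this origin.
- stand: Pale wooden stand, fixed, 270 (x) x 166 (y) x 40 mm high. Origin: centre of its underside, on the bench. Four round through sockets 28 mm wide in a row at x = -93, -31, 31, 93, y = -42 mm; the dies in a parallel row at the same x, y = +43 mm, in any order. A dark scribed line joins each socket to its die.
- rack: Dark wooden carrying rack, fixed, 294 (x, with iron end straps) x 72 (y) x 40 mm high. Origin: centre of its underside, on the bench. Four round through holes 28 mm wide in a row at x = -93, -31, 31, 93 mm, y = 0, each holding one punch at the start, in any order.
Things that resemble listed ones, but are neither listed nor needed, are in the scene too. What is shaped like the punch_c but orange or purple is not meant.

How it is judged:
By the outcome, as a careful person would: the job done as asked, in the order asked, and still so for the second after the job is handed in, with the robot touching nothing.
It also fails if it takes over 99 s, if anything falls off the work surface, if the arm or the gripper's body presses on something with over 40 N, if the wrist force passes 120 N, or if a joint passes its speed limit or range.

### The arm

A 6-joint arm with a two-finger parallel gripper is mounted at the origin on the work surface. World frame = base frame: x ahead of the robot, y to its left, z up, the work surface at z = 0. Lengths are in m, angles in rad, forces in N, time in s.
With the tool pointing down it reaches from about 0.25 to 0.725 m from the base axis. Payload 4 kg.
Tool frame: the origin (TCP) lies midway between the tips of the shut fingers; the grasp point (between the pads) lies 19 mm behind it; z points along the fingers, y is the line along which they close (so a half turn about z gives the same grasp; the last joint's range is limited). The gripper opens to 85 mm and grips with 20 to 120 N. Pads are 22 mm wide; open, the fingers measure 114 mm over their backs; the gripper's body (76 mm by 85 mm) begins 54 mm behind the grasp point. The pads swing forward as they close: fully open they stand 13 mm farther back than shut.
Start: joints at [-1.31, 0.241, 0.005, 1.335, 0, 1.571], TCP at [0.129, -0.483, 0.231] pointing down, gripper open.
Joint ranges: [-2.72, 2.72], [-1.05, 1.87], [-1.09, 1.28], [-1.99, 2.15], [-1.42, 1.44], [-3.14, 3.14]. Speed limits (rad/s): [2.79, 2.79, 3.14, 3.14, 3.14, 3.14].

### API

Orientations are given as a unit quaternion [x, y, z, w].
In Python, from workcell import get_obs, camera, job_done, silhouettes gives the robot as it stands. The module is installed in compiled form; this text tells all that it offers.
- The arm moves only by the tool drive_tool, never from a script. Its argument "increments" is a list of rows, each a list of 3 entries, a list of its own where there are three numbers: the shift along the world's x, y, z in mm, then the turn, a rotation vector about the world's x, y, z in degrees, then the opening, from 0 (shut) to 1 (fully open). A call has 1 to 8 rows; each row shifts and turns the commanded pose from where the row before left it; what a row does not reach is not made up. A row lasts 1/12 s, in which the tool goes at most 41.7 mm and 7.16 degrees, less where a joint would pass 70% of its speed; a pose out of reach is approached as far as the arm can. A call is refused whole if a number of a shift passes 41.7 or a number of a turn 7.16, either way. A call with a gripper value outside its range is refused whole. The fingers move at their own pace and stop on an object; the grip force is fixed at half the most. Time passes only in rows, so rows that do not move let the fingers close. It gives the time, the measured TCP pose, the force, the opening and the grip force at its end, in the units of the state.
- get_obs(): the state, without advancing time (a new reading comes with each control period).
- camera(name): name is "scene" or "top" or "wrist"; returns a dict with "image" (420x560x3 uint8, red, green, blue), "K" (3x3 intrinsics, pixels), "view" (4x4, takes a point from world to camera coordinates). Camera axes: x right, y down, z forward; pixel columns grow to the right and rows downward; lengths in m; the calibration is good to about 2 mm. A picture is of the moment at which its call begins. There is no depth.
- job_done(): hands the job in; it is judged then, once.
Trained networks look in a picture, given as the dict that the camera call returned (one of the last four; its "shot" number tells which), for a name from the list of things; names that differ only in an ending like _2 or _b are one class to them, and where a whole thing is asked for, a point or a joint stands for the part that bears it (a point fixed in the world has none). Each returns a list of dicts, best first, with "conf" (0 to 1); they miss things now and then, are a little off and sometimes report something else, mostly with a low value. They report only what shows in the picture. A call takes as long as a camera call. They do not tell look-alikes from the thing itself.
- silhouettes(query, picture): "region" (420x560 bool, what is visible of it) and "bbox" ([left, top, right, bottom] in pixels, round what is visible of it).
The state is a dict: "clock": time; "joint_pos": joint angles; "joint_vel": joint speeds; "tau": joint torques, N m; "eef_pos": TCP position; "tool_rot": TCP orientation; "ft_force": force on the tool from outside, world axes, zero at the start; "ft_torque": the same for the moment, N m; "grip_width": finger opening in m; "grasp_force": force on a finger pad.
Only numpy, scipy, OpenCV 4.12 (cv2) and the standard library are available. Lean on these libraries where they do the work, as an engineer would, in place of code of your own. Each camera call takes 0.05 s, during which the arm holds its last target. There are 200 camera calls.

## Working session

There is one attempt and no reset: what is moved stays moved. The work goes in short steps, Python scripts to look and compute and a tool call to move; the robot and the scene stay as the last step left them, time stands still between calls to the robot, and variables do not carry over. Pictures are saved under pics/ and viewed, at most 14 in all, crops included, and the job is handed in when it is done.

Besides the shell and the picture viewer there is one more tool, called after "Call:" as name(argument=value, ...) on one line, values as JSON. drive_tool: Moves the arm, as the interface text tells. Its arguments: {"type":"object","properties":{"increments":{"type":"array"}},"required":["increments"]}

```bash
mkdir -p pics
cat > h.py <<'E'
import numpy as np, cv2
from workcell import get_obs, camera, job_done, silhouettes
def save(c,n,box=None,s=1):
    im=c["image"][:,:,::-1]
    if box: im=im[box[1]:box[3],box[0]:box[2]]
    cv2.imwrite("pics/"+n,cv2.resize(im,None,fx=s,fy=s,interpolation=cv2.INTER_CUBIC))
def ray(c,u,v,z):
    V=c["view"];R=V[:3,:3];o=-R.T@V[:3,3]
    d=R.T@np.linalg.inv(c["K"])@np.array([u,v,1.])
    return o+d*(z-o[2])/d[2]
def proj(c,p):
    q=c["K"]@(c["view"][:3,:3]@np.asarray(p,float)+c["view"][:3,3]);return q[:2]/q[2]
E
python3 - <<'E'
from h import *
o=get_obs();print({k:np.round(v,3) for k,v in o.items()})
for n in("top","scene"):
    c=camera(n);save(c,n+"0.png",s=1.4)
    V=c["view"];print(n,(-V[:3,:3].T@V[:3,3]).round(3),c["K"][0,0])
    for q in("punch_a","die_a","stand","rack"):
        for d in silhouettes(q,c): 
            b=d["bbox"];print(q,round(d["conf"],2),b,d["region"].sum())
E
```

```text
{'clock': np.float64(0.0), 'joint_pos': array([-1.31 ,  0.241,  0.004,  1.335, -0.   ,  1.571]), 'joint_vel': array([-0.001, -0.   ,  0.   ,  0.003, -0.002, -0.001]), 'tau': array([ 1.0000e-03, -3.7232e+01,  2.5241e+01,  1.7000e-02, -0.0000e+00,
        0.0000e+00]), 'eef_pos': array([ 0.129, -0.482,  0.23 ]), 'tool_rot': array([ 0.992,  0.13 , -0.   , -0.001]), 'ft_force': array([0.389, 0.17 , 0.254]), 'ft_torque': array([ 0.   ,  0.051, -0.001]), 'grasp_force': np.float64(0.0), 'grip_width': np.float64(0.085)}
top [ 0.361 -0.023  0.934] 425.7526464518518
punch_a 0.78 [347.5, 206.5, 370.3, 224.6] 325
punch_a 0.77 [344.5, 231.3, 367.8, 254.3] 392
punch_a 0.59 [355.8, 174.4, 374.6, 199.5] 389
punch_a 0.58 [414.9, 160.5, 438.4, 184.0] 336
punch_a 0.55 [303.2, 155.6, 321.5, 175.9] 303
die_a 0.91 [148.4, 182.4, 168.6, 206.2] 333
die_a 0.85 [141.1, 237.2, 168.3, 264.2] 665
die_a 0.67 [156.7, 155.6, 174.9, 172.5] 245
die_a 0.64 [144.4, 208.6, 170.0, 235.5] 469
rack 0.82 [327.8, 165.1, 381.9, 299.7] 3315
scene [1.125 0.07  0.692] 468.04188072965934
punch_a 0.77 [162.5, 211.5, 187.7, 241.5] 541
punch_a 0.7 [184.2, 162.7, 207.0, 192.1] 541
punch_a 0.67 [81.1, 229.1, 111.3, 260.4] 660
punch_a 0.56 [176.8, 188.6, 200.3, 216.5] 434
punch_a 0.55 [201.0, 146.7, 218.2, 170.1] 281
punch_a 0.55 [220.8, 234.8, 248.0, 262.3] 587
die_a 0.87 [402.8, 212.8, 430.2, 238.4] 512
die_a 0.81 [401.5, 185.1, 425.1, 210.0] 578
die_a 0.68 [409.9, 241.1, 432.5, 264.0] 393
die_a 0.62 [392.6, 165.8, 426.3, 189.4] 640
stand 0.57 [340.4, 167.8, 444.2, 292.4] 9219
rack 0.57 [146.6, 148.1, 232.8, 268.6] 3322
```

View pics/top0.png

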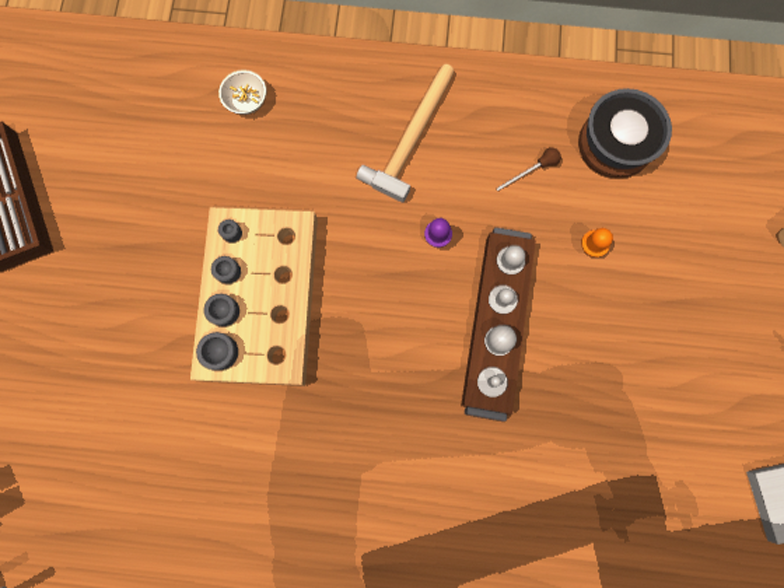

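View pics/scene0.png

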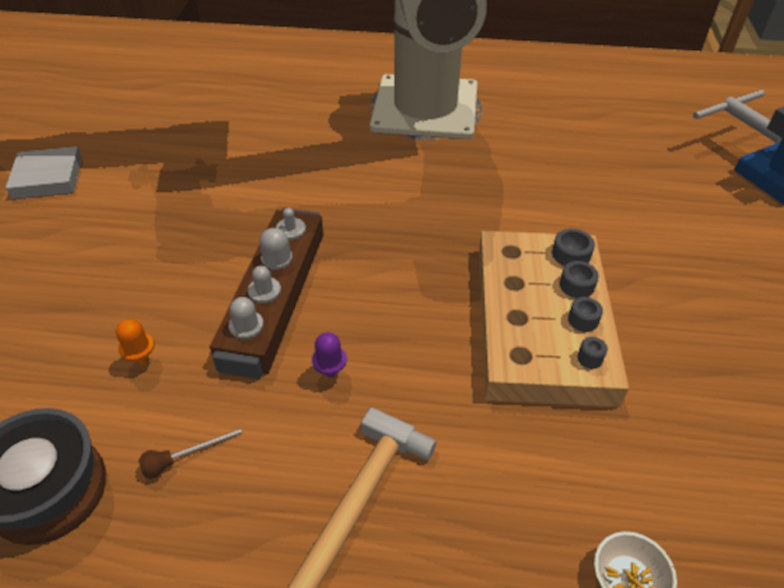

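Top view (display pixels): the rack holds, from top to bottom, c-size (512,260), b-size (504,298), d-size (501,340) and a-size (492,382). Stand dies from top to bottom are a (229,231), b (226,269), c (221,309) and d (217,351). Their sockets are at (286,236), (283,274), (279,314) and (276,355).

Possible mix-ups for punch_c are the steel punch in the rack (512,260), which is the right one, the purple one (438,233) and the orange one (598,240), both on the bench. The d-size at (501,340) is also close in size.

Next I fit the positions with both cameras and take a close crop.

```bash
cat >> h.py <<'E'
from scipy.optimize import least_squares, linear_sum_assignment
T=np.linspace(0,2*np.pi,48)
SH=dict(a=.008,b=.012,c=.016,d=.020); DR=dict(a=.016,b=.020,c=.024,d=.028)
def rings(x,y,L): return np.vstack([np.c_[x+r*np.cos(T),y+r*np.sin(T),0*T+z] for r,z in L])
def pmodel(k,x,y,z=.04):
    r=SH[k]; L=[(.022,z),(.022,z+.006),(r,z+.032)]+[(r*np.cos(t),z+.032+r*np.sin(t)*{'a':1}.get(k,1)) for t in (.4,.8,1.2,1.57)]
    return rings(x,y,L)
def dmodel(k,x,y): return rings(x,y,[(DR[k],.066),(DR[k],.040)])
def bb(c,P):
    q=(c["K"]@(c["view"][:3,:3]@P.T+c["view"][:3,3:])); q=q[:2]/q[2]
    return np.r_[q.min(1),q.max(1)]
E
python3 - <<'E'
from h import *
cs={n:camera(n) for n in("top","scene")}
save(cs["top"],"crop1.png",(290,140,450,310),4)
# nominal from top image pixels (display/1.4)
P={k:ray(cs["top"],u/1.4,v/1.4,.08)[:2] for k,(u,v) in dict(c=(512,258),b=(505,297),d=(501,339),a=(494,381)).items()}
D={k:ray(cs["top"],u/1.4,v/1.4,.066)[:2] for k,(u,v) in dict(a=(230,231),b=(226,269),c=(221,309),d=(217,351)).items()}
det={}
for n,c in cs.items():
    for q in("punch","die"):
        det[n,q]=[d["bbox"] for nm in(("punch_a","punch_d") if q=="punch" else("die_a",)) for d in silhouettes(q+nm[-2:],c)]
res={}
for q,G,m in(("punch",P,pmodel),("die",D,dmodel)):
    for k,g in G.items():
        obs=[]
        for n,c in cs.items():
            b0=bb(c,m(k,*g)); cand=[b for b in det[n,q] if np.abs(np.array(b)-b0).max()<9]
            if cand: obs.append((n,np.mean(cand,0)))
        if not obs: print(q,k,"none",g.round(3)); res[q,k]=g; continue
        s=least_squares(lambda p:np.concatenate([bb(cs[n],m(k,*p))-b for n,b in obs]),g,loss="soft_l1")
        per={n:least_squares(lambda p:bb(cs[n],m(k,*p))-b,g).x.round(4) for n,b in obs}
        print(q,k,s.x.round(4),g.round(4),per,s.fun.round(1)); res[q,k]=s.x
for q,o in(("punch","cbda"),("die","dcba")):
    A=np.array([res[q,k] for k in o]); print(q,np.linalg.norm(np.diff(A,axis=0),axis=1).round(4))
import pickle;pickle.dump(res,open("res.pkl","wb"))
E
```

```text
punch c [ 0.6079 -0.1785] [ 0.6038 -0.176 ] {'top': array([ 0.6048, -0.1793]), 'scene': array([ 0.6107, -0.1777])} [-1.4 -0.3  0.8 -2.6 -0.2 -1.9  0.1 -0.6]
punch b [ 0.5487 -0.1719] [ 0.544  -0.1694] {'top': array([ 0.5487, -0.1733]), 'scene': array([ 0.5492, -0.1715])} [-2.3 -0.5  0.9  0.3  0.3 -0.9 -0.6  0.5]
punch d [ 0.4876 -0.1706] [ 0.482  -0.1676] {'top': array([ 0.4876, -0.1706])} [-0.8  0.4  0.7 -0.4]
punch a [ 0.4235 -0.1622] [ 0.4214 -0.1616] {'top': array([ 0.4273, -0.1619]), 'scene': array([ 0.4166, -0.1641])} [ 0.3  0.3 -0.3  3.5 -2.3  2.2  2.5  2.3]
die a [0.6106 0.2557] [0.606  0.2504] {'top': array([0.6109, 0.2571]), 'scene': array([0.6106, 0.2549])} [ 1.9 -0.8 -0.7  1.3 -0.8  0.1  1.7 -0.1]
die b [0.5481 0.2498] [0.5466 0.2469] {'top': array([0.5474, 0.2497]), 'scene': array([0.5495, 0.2497])} [-1.2 -0.6  1.2 -0.1  0.3 -1.3 -0.3  0.2]
die c [0.4841 0.2488] [0.4857 0.2444] {'top': array([0.4877, 0.2494]), 'scene': array([0.4795, 0.2492])} [-0.4  2.9  0.4  0.5 -1.4  1.5  1.3  1.8]
die d [0.4218 0.2487] [0.4237 0.2401] {'top': array([0.4213, 0.2454]), 'scene': array([0.4247, 0.2491])} [-4.  -1.7  1.   0.9  0.6 -3.5 -1.2  1.3]
punch [0.0596 0.0612 0.0646]
die [0.0623 0.064  0.0628]
```

View pics/crop1.png

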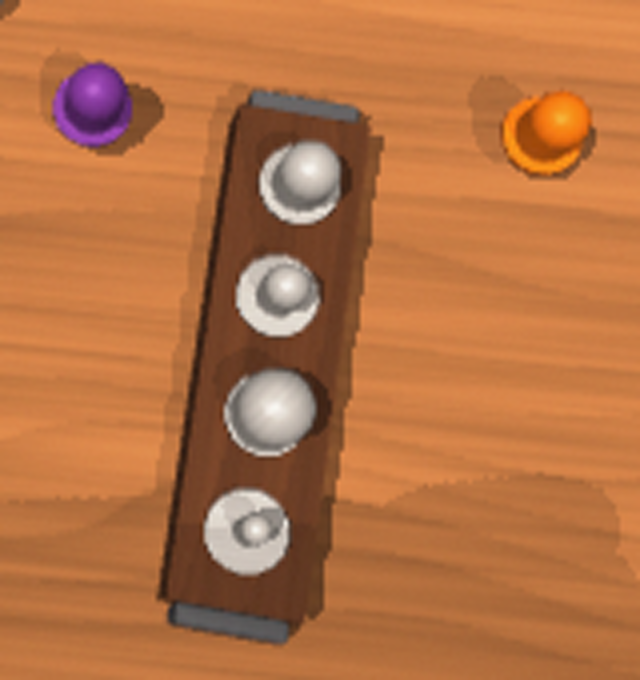

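The crop confirms c at the top of the rack, then b, d and a, all plain steel. Purple is at crop (93,103) and orange at (548,130). Collar centres are at crop (300,182), (278,295), (270,412) and (247,531).

Run:
```python
from h import *
c=camera("top")
for k,(u,v) in dict(c=(301,182),b=(278,295),d=(271,411),a=(247,531)).items():
    print(k,ray(c,290+(u-1.5)/4,140+(v-1.5)/4,.045)[:2].round(4))
save(c,"crop2.png",(130,140,235,280),4)
```

```text
c [ 0.6117 -0.1806]
b [ 0.5485 -0.1722]
d [ 0.4864 -0.1726]
a [ 0.4231 -0.1643]
```

View pics/crop2.png

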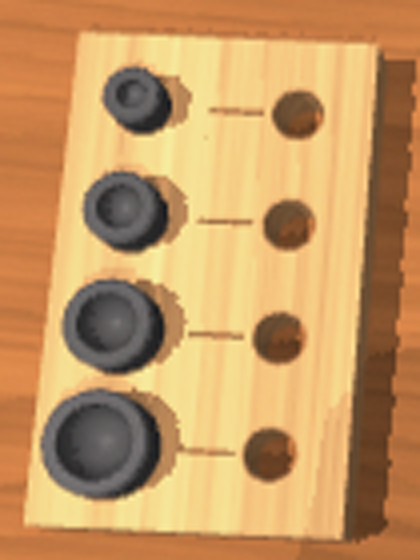

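The stand crop shows dies from top to bottom as a, b, c and d, at (132,96), (125,210), (113,323) and (100,441). The socket mouths are at (298,114), (289,224), (279,338) and (269,454), each joined to its die by a straight line.

Run:
```python
from h import *
c=camera("top")
px=lambda u,v,z:ray(c,130+(u-1.5)/4,140+(v-1.5)/4,z)[:2]
H=np.array([px(u,v,.04) for u,v in((298,114),(289,224),(279,338),(269,454))])
D=np.array([px(u,v,.066) for u,v in((132,94),(125,208),(113,322),(100,440))])
print(H.round(4),D.round(4),np.linalg.norm(H-D,axis=1).round(4))
# stand rigid fit
L=np.array([[x,y] for y in(-.042,.043) for x in(.093,.031,-.031,-.093)]); W=np.vstack([H,D])
f=lambda p:(L@np.array([[np.cos(p[2]),np.sin(p[2])],[-np.sin(p[2]),np.cos(p[2])]])+p[:2]-W).ravel()
s=least_squares(f,[.5,.2,0]);print(s.x.round(4),(f(s.x)*1e3).reshape(-1,2).round(1),(W+f(s.x).reshape(-1,2))[:4].round(4))
A=np.array([[.6117,-.1806],[.5485,-.1722],[.4864,-.1726],[.4231,-.1643]]);d=A[0]-A[-1];print("rack yaw",np.degrees(np.arctan2(d[1],d[0])))
o=get_obs();from scipy.spatial.transform import Rotation as R
M=R.from_quat(o["tool_rot"]).as_matrix();print(M.round(3),np.degrees(np.arctan2(M[1,1],M[0,1])))
```

```text
[[0.6153 0.1706]
 [0.5535 0.1668]
 [0.4913 0.1633]
 [0.4297 0.1597]] [[0.6098 0.2546]
 [0.5476 0.2482]
 [0.4869 0.2446]
 [0.4258 0.2412]] [0.0842 0.0816 0.0814 0.0816]
[0.52   0.2056 0.0636] [[ 0.2 -1. ]
 [ 0.1 -1.1]
 [ 0.5 -1.5]
 [ 0.2 -1.9]
 [ 0.3 -0.2]
 [ 0.6  2.3]
 [-0.5  2. ]
 [-1.4  1.4]] [[0.6155 0.1696]
 [0.5536 0.1657]
 [0.4918 0.1618]
 [0.4299 0.1578]]
rack yaw -4.939587817458136
[[ 0.966  0.258 -0.   ]
 [ 0.258 -0.966 -0.   ]
 [-0.     0.    -1.   ]] -75.05671127355424
```

Call:
drive_tool(increments=[[[20,20,0],[0,0,7],0.8],[[25,28,0],[0,0,7],0.8],[[25,28,0],[0,0,7],0.8],[[25,28,0],[0,0,7],0.8],[[25,28,0],[0,0,7],0.8],[[25,28,0],[0,0,7],0.8],[[25,28,0],[0,0,7],0.8],[[25,28,0],[0,0,7],0.8]])

```text
clock: 1.67
eef_pos: [0.3248, -0.2656, 0.2316]
tool_rot: [0.813, 0.583, 0.0, 0.0]
ft_force: [1.7, -0.1, -1.1]
grip_width: 0.0686
grasp_force: 0.0
```

Run:
```python
from h import *
print(get_obs()["joint_pos"].round(3))
```

```text
[-0.685  0.081 -0.187  1.302 -0.     1.212]
```

Call:
drive_tool(increments=[[[12,13,0],[0,0,7],0.8],[[12,13,0],[0,0,7],0.8],[[12,13,0],[0,0,7],0.8],[[12,13,0],[0,0,7],0.8],[[12,13,0],[0,0,7],0.8],[[12,13,0],[0,0,7],0.8],[[13,12,0],[0,0,7],0.8],[[13,11,0],[0,0,7],0.8]])

```text
clock: 2.33
eef_pos: [0.4225, -0.1653, 0.2314]
tool_rot: [0.444, 0.896, 0.0, 0.0]
ft_force: [-0.1, -0.3, -0.5]
grip_width: 0.0687
grasp_force: 0.0
```

Call:
drive_tool(increments=[[[0,0,0],[0,0,7],0.8],[[0,0,0],[0,0,7],0.8],[[0,0,0],[0,0,7],0.8],[[0,0,0],[0,0,7],0.8],[[0,0,0],[0,0,7],0.8],[[0,0,0],[0,0,7],0.8],[[0,0,0],[0,0,7],0.8],[[0,0,0],[0,0,4],0.8]])

```text
clock: 3.0
eef_pos: [0.4219, -0.1661, 0.2313]
tool_rot: [-0.002, 1.0, -0.0, 0.0]
ft_force: [0.3, -0.0, 0.9]
grip_width: 0.0684
grasp_force: 0.0
```

Run:
```python
from h import *
from scipy.spatial.transform import Rotation as R
o=get_obs();print(o["joint_pos"].round(3),o["eef_pos"].round(4),o["clock"])
M=R.from_quat(o["tool_rot"]).as_matrix();print(np.degrees(np.arctan2(M[1,1],M[0,1])),M[:,2].round(3))
c=camera("wrist");save(c,"w1.png",s=1.2)
for k,p in dict(c=(.6117,-.1806),b=(.5485,-.1722),d=(.4864,-.1726),a=(.4231,-.1643)).items():
    print(k,proj(c,[*p,.046]).round(1),proj(c,[*p,.04+dict(a=.04,b=.044,c=.048,d=.052)[k]]).round(1))
for d in silhouettes("punch_a",c): print(round(d["conf"],2),d["bbox"])
```

```text
[-0.375  0.148 -0.11   1.312 -0.    -0.379] [ 0.4219 -0.1661  0.2313] 3.0
90.24456452409527 [ 0. -0. -1.]
c [268.  339.9] [266.4 366.8]
b [275.1 292.3] [274.4 312.5]
d [274.6 240.8] [273.7 260. ]
a [282.7 182.7] [282.9 190.9]
0.95 [257.3, 218.6, 299.2, 266.6]
0.94 [247.5, 320.8, 287.8, 369.8]
0.93 [261.8, 163.7, 302.9, 202.5]
0.74 [256.8, 273.0, 295.5, 319.7]
0.72 [345.6, 333.0, 372.1, 376.3]
```

View pics/w1.png

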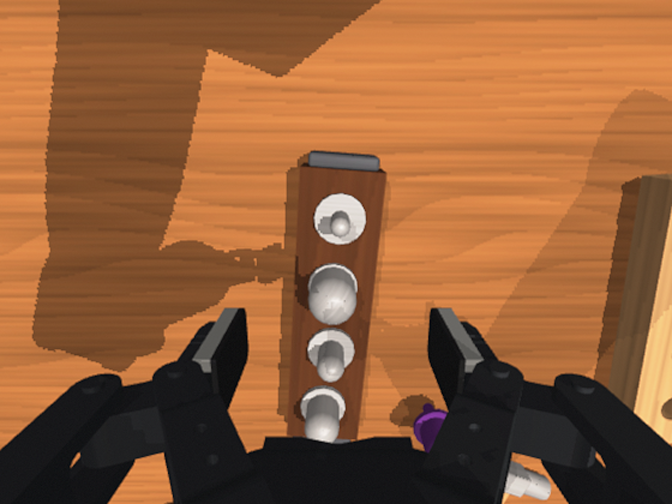

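The wrist view looks down on the rack with punch a at (340,218), then d (333,294), b (331,355) and c (322,412), with purple off to the side at (430,428). The collar of a is within 1 px of the prediction, so I descend on a.

Call:
drive_tool(increments=[[[1,2,-40],[0,0,0],0.8],[[0,0,-40],[0,0,0],0.8],[[0,0,-40],[0,0,0],0.8],[[0,0,-35],[0,0,0],0.8],[[0,0,-18],[0,0,0],0.8],[[0,0,-10],[0,0,0],0.8],[[0,0,0],[0,0,0],0.8],[[0,0,0],[0,0,0],0.4]])

```text
clock: 3.77
eef_pos: [0.4226, -0.164, 0.048]
tool_rot: [0.001, 1.0, 0.0, -0.001]
ft_force: [0.5, 0.2, 1.0]
grip_width: 0.0577
grasp_force: 0.0
```

Call:
drive_tool(increments=[[[0,0,0],[0,0,0],0],[[0,0,0],[0,0,0],0],[[0,0,0],[0,0,0],0],[[0,0,0],[0,0,0],0],[[0,0,0],[0,0,0],0],[[0,0,0],[0,0,0],0],[[0,0,0],[0,0,0],0],[[0,0,0],[0,0,0],0]])

```text
clock: 4.43
eef_pos: [0.424, -0.1644, 0.0496]
tool_rot: [0.001, 1.0, -0.0, 0.001]
ft_force: [-0.3, 1.1, 6.7]
grip_width: 0.014
grasp_force: 58.4
```

Call:
drive_tool(increments=[[[0,0,4],[0,0,0],0],[[0,0,12],[0,0,0],0],[[0,0,25],[0,0,0],0],[[0,0,30],[0,0,0],0],[[0,0,19],[0,0,0],0],[[0,0,0],[0,0,0],0]])

```text
clock: 4.93
eef_pos: [0.4256, -0.1651, 0.1425]
tool_rot: [0.001, 1.0, -0.001, 0.004]
ft_force: [1.4, -0.5, -0.1]
grip_width: 0.014
grasp_force: 58.5
```

Run:
```python
from h import *
c=camera("wrist");s=camera("scene")
a=cv2.resize(c["image"][200:420,120:440],None,fx=1.4,fy=1.4)
p=proj(s,[.424,-.164,.13]).astype(int);u,v=p
b=cv2.resize(s["image"][max(0,v-60):v+60,max(0,u-60):u+60],(308,308))
cv2.imwrite("pics/g1.png",np.hstack([a[:308],b])[:,:,::-1])
o=get_obs();print(o["eef_pos"].round(4),o["grip_width"],o["ft_force"])
```

```text
[ 0.4232 -0.1642  0.1388] 0.014230814265503215 [-0.59544738  0.57742329 -1.77371258]
```

View pics/g1.png

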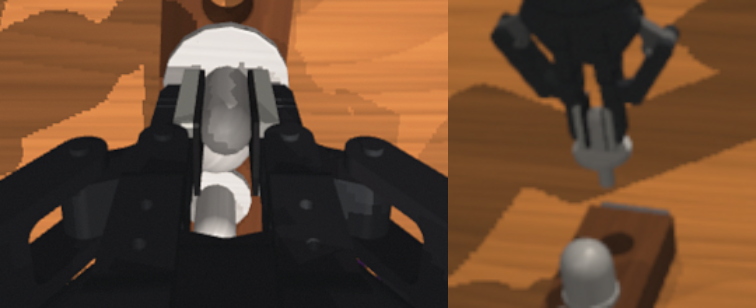

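The punch is held upright between the pads (left half, punch at (228,110)) and clear of the rack (right half, (603,150)). Next I carry it to socket a.

Call:
drive_tool(increments=[[[5,14,0],[0,0,0],0],[[12,25,0],[0,0,0],0],[[20,32,0],[0,0,0],0],[[20,34,0],[0,0,0],0],[[20,34,0],[0,0,0],0],[[20,34,0],[0,0,0],0],[[20,34,0],[0,0,0],0],[[20,34,0],[0,0,0],0]])

```text
clock: 5.7
eef_pos: [0.559, 0.0785, 0.1359]
tool_rot: [0.0, 1.0, -0.0, -0.002]
ft_force: [0.9, -0.3, -1.0]
grip_width: 0.0139
grasp_force: 58.7
```

Call:
drive_tool(increments=[[[20,34,0],[0,0,0],0],[[19,30,0],[0,0,0],0],[[12,20,0],[0,0,0],0],[[4,9,0],[0,0,0],0],[[0,0,0],[0,0,0],0],[[0,0,0],[0,0,0],0]])

```text
clock: 6.2
eef_pos: [0.6134, 0.1693, 0.1362]
tool_rot: [0.0, 1.0, -0.001, -0.002]
ft_force: [1.5, -0.3, -1.8]
grip_width: 0.0144
grasp_force: 58.7
```

Run:
```python
from h import *
o=get_obs();print(o["eef_pos"].round(4),o["joint_pos"].round(2),o["clock"])
c=camera("wrist");save(c,"w2.png",s=1.2)
for p in((.6154,.170),(.5536,.166),(.4916,.162),(.4298,.158)): print(proj(c,[*p,.04]).round(1)*1.2)
for p in((.5481,.249),(.4865,.246),(.425,.243)): print(proj(c,[*p,.066]).round(1)*1.2)
for d in silhouettes("die_a",c): print(round(d["conf"],2),d["bbox"])
```

```text
[0.6134 0.1693 0.1362] [ 0.27  0.57  0.24  1.25 -0.    0.27] 6.2
[338.52 252.48]
[331.68 151.56]
[323.64  33.72]
[ 314.28 -104.4 ]
[491.04 143.28]
[498.84   9.  ]
[ 508.2  -152.28]
0.91 [375.0, 182.3, 432.3, 233.1]
0.85 [370.6, 87.5, 443.5, 153.5]
0.74 [365.1, 1.2, 463.6, 56.4]
```

View pics/w2.png

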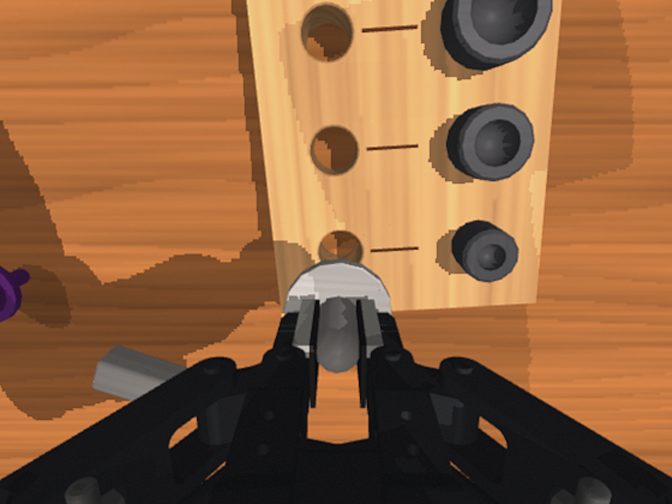

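The wrist view shows the sockets of b (334,150) and c (327,30) within 2–3 px of prediction. Socket a at (340,250) is half hidden by the held collar. The remaining offset is about 1 mm, so I lower now.

Call:
drive_tool(increments=[[[1,1,-10],[0,0,0],0],[[0,0,-20],[0,0,0],0],[[0,0,-20],[0,0,0],0],[[0,0,-15],[0,0,0],0],[[0,0,-10],[0,0,0],0],[[0,0,-5],[0,0,0],0],[[0,0,0],[0,0,0],0],[[0,0,0],[0,0,0],0]])

```text
clock: 6.97
eef_pos: [0.6162, 0.1706, 0.0588]
tool_rot: [0.001, 1.0, 0.0, 0.0]
ft_force: [1.0, -0.3, -1.8]
grip_width: 0.0144
grasp_force: 58.7
```

Call:
drive_tool(increments=[[[0,0,-3],[0,0,0],0],[[0,0,-2],[0,0,0],0],[[0,0,-1],[0,0,0],0],[[0,0,-1],[0,0,0],0],[[0,0,-1],[0,0,0],0],[[0,0,0],[0,0,0],0],[[0,0,0],[0,0,0],0]])

```text
clock: 7.55
eef_pos: [0.6159, 0.1709, 0.0503]
tool_rot: [0.0, 1.0, -0.0, -0.0]
ft_force: [-0.6, -0.6, -2.0]
grip_width: 0.0141
grasp_force: 58.7
```

Call:
drive_tool(increments=[[[0,0,-0.5],[0,0,0],0],[[0,0,-0.5],[0,0,0],0],[[0,0,-0.5],[0,0,0],0],[[0,0,0],[0,0,0],0],[[0,0,0],[0,0,0],0]])

```text
clock: 7.97
eef_pos: [0.6161, 0.171, 0.0497]
tool_rot: [0.0, 1.0, 0.0, 0.0]
ft_force: [-3.3, -1.0, 5.0]
grip_width: 0.0141
grasp_force: 59.3
```

Call:
drive_tool(increments=[[[0,0,0],[0,0,0],0.3],[[0,0,0],[0,0,0],0.6],[[0,0,0],[0,0,0],0.6],[[0,0,5],[0,0,0],0.6],[[0,0,20],[0,0,0],0.6],[[0,0,40],[0,0,0],0.6],[[0,0,40],[0,0,0],0.7],[[0,0,40],[0,0,0],0.8]])

```text
clock: 8.63
eef_pos: [0.6154, 0.1708, 0.1951]
tool_rot: [0.0, 1.0, -0.0, -0.001]
ft_force: [0.7, 0.6, 0.3]
grip_width: 0.0682
grasp_force: 0.0
```

Run:
```python
from h import *
o=get_obs();print(o["eef_pos"].round(4),o["grip_width"])
c=camera("wrist");s=camera("scene")
a=cv2.resize(c["image"][120:400,180:400],None,fx=1.4,fy=1.4)
u,v=proj(s,[.615,.171,.06]).astype(int)
b=cv2.resize(s["image"][v-60:v+60,u-60:u+60],(392,392))
cv2.imwrite("pics/g2.png",np.hstack([a,b])[:,:,::-1])
for d in silhouettes("punch_a",c): print(round(d["conf"],2),d["bbox"])
print(bb(c,pmodel("a",.615,.171)))
```

```text
[0.6154 0.1708 0.1951] 0.06822915630634092
0.98 [258.3, 167.3, 304.4, 216.0]
0.86 [0.0, 196.5, 64.2, 245.8]
0.37 [348.0, 0.0, 418.9, 65.5]
[256.92309997 164.82679404 305.60165574 213.22891394]
```

View pics/g2.png

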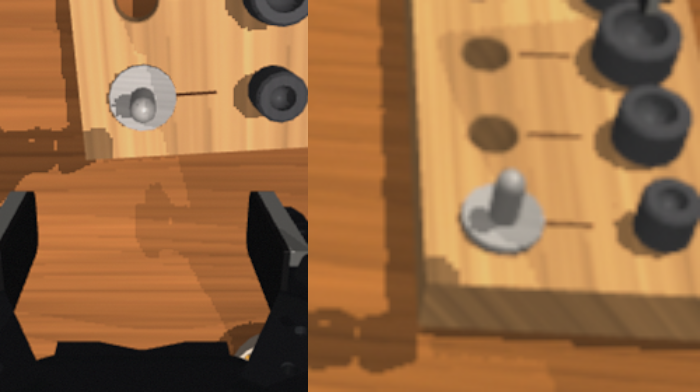

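Punch a stands upright at (140,98) in the left half, collar flat, beside the smallest die with the line meeting it. Next is b.

Call:
drive_tool(increments=[[[-4,-20,0],[0,0,0],0.8],[[-7,-34,0],[0,0,0],0.8],[[-7,-38,0],[0,0,0],0.8],[[-8,-38,0],[0,0,0],0.8],[[-8,-38,0],[0,0,0],0.8],[[-8,-38,0],[0,0,0],0.8],[[-8,-38,0],[0,0,0],0.8],[[-8,-38,0],[0,0,0],0.8]])

```text
clock: 9.45
eef_pos: [0.5564, -0.1126, 0.1923]
tool_rot: [0.0, 1.0, 0.0, -0.001]
ft_force: [0.4, -0.2, 0.5]
grip_width: 0.0686
grasp_force: 0.0
```

Call:
drive_tool(increments=[[[-6,-34,0],[0,0,0],0.8],[[-3,-26,0],[0,0,0],0.8],[[0,0,0],[0,0,0],0.8],[[0,0,0],[0,0,0],0.8]])

```text
clock: 9.78
eef_pos: [0.5478, -0.1724, 0.1923]
tool_rot: [0.002, 1.0, 0.001, -0.001]
ft_force: [-0.0, 0.3, -0.1]
grip_width: 0.0683
grasp_force: 0.0
```

```bash
cat > m.py <<'E'
from h import *
def fit(G):
    o=get_obs();print(o["eef_pos"].round(4),o["clock"])
    c=camera("wrist");D=[d["bbox"] for d in silhouettes("punch_a",c)]
    for k,g in G.items():
        b0=bb(c,pmodel(k,*g));cd=[b for b in D if np.abs(np.array(b)-b0).max()<25]
        for b in cd:
            s=least_squares(lambda p:bb(c,pmodel(k,*p))-b,g,loss="soft_l1",f_scale=2)
            print(k,s.x.round(4),s.fun.round(1))
E
python3 - <<'E'
from m import *
fit(dict(c=(.6117,-.1806),b=(.5485,-.1722),d=(.4864,-.17)))
E
```

```text
[ 0.5478 -0.1724  0.1923] 9.7833
c [ 0.6124 -0.1811] [ 0.2 -0.6 -0.2  0.6]
b [ 0.5469 -0.1713] [ 0.4 -0.3 -0.4  0.3]
d [ 0.4835 -0.1703] [-0.  -1.6  0.   1.6]
```

Call:
drive_tool(increments=[[[-1,1,-35],[0,0,0],0.8],[[0,0,-40],[0,0,0],0.8],[[0,0,-35],[0,0,0],0.8],[[0,0,-20],[0,0,0],0.8],[[0,0,-10],[0,0,0],0.8],[[0,0,-3.5],[0,0,0],0.8],[[0,0,0],[0,0,0],0.6],[[0,0,0],[0,0,0],0]])

```text
clock: 10.55
eef_pos: [0.5493, -0.1699, 0.0518]
tool_rot: [0.0, 1.0, -0.0, 0.001]
ft_force: [0.6, -0.1, 0.8]
grip_width: 0.0457
grasp_force: 0.0
```

Call:
drive_tool(increments=[[[0,0,0],[0,0,0],0],[[0,0,0],[0,0,0],0],[[0,0,0],[0,0,0],0],[[0,0,0],[0,0,0],0],[[0,0,0],[0,0,0],0],[[0,0,0],[0,0,0],0]])

```text
clock: 11.05
eef_pos: [0.5496, -0.1707, 0.0526]
tool_rot: [0.001, 1.0, -0.001, 0.002]
ft_force: [-0.6, 0.9, 6.4]
grip_width: 0.0219
grasp_force: 59.3
```

Call:
drive_tool(increments=[[[0,0,4],[0,0,0],0],[[0,0,12],[0,0,0],0],[[0,0,25],[0,0,0],0],[[0,0,30],[0,0,0],0],[[0,0,19],[0,0,0],0],[[0,10,0],[0,0,0],0],[[0,25,0],[0,0,0],0],[[0,35,0],[0,0,0],0]])

```text
clock: 11.72
eef_pos: [0.5474, -0.101, 0.1397]
tool_rot: [0.003, 1.0, -0.0, -0.0]
ft_force: [-0.0, 0.9, -2.1]
grip_width: 0.0219
grasp_force: 59.0
```

Call:
drive_tool(increments=[[[1,38,0],[0,0,0],0],[[1,38,0],[0,0,0],0],[[1,38,0],[0,0,0],0],[[1,38,0],[0,0,0],0],[[0,38,0],[0,0,0],0],[[0,38,0],[0,0,0],0],[[0,26,0],[0,0,0],0],[[0,14,0],[0,0,0],0]])

```text
clock: 12.38
eef_pos: [0.5503, 0.1717, 0.1388]
tool_rot: [-0.002, 1.0, 0.0, -0.001]
ft_force: [-0.7, -0.2, -2.7]
grip_width: 0.0217
grasp_force: 59.0
```

Call:
drive_tool(increments=[[[0,0,0],[0,0,0],0],[[0,0,0],[0,0,0],0],[[0,0,-10],[0,0,0],0]])

```text
clock: 12.63
eef_pos: [0.5529, 0.1673, 0.1314]
tool_rot: [0.001, 1.0, 0.0, 0.001]
ft_force: [0.6, 0.6, -1.3]
grip_width: 0.0218
grasp_force: 59.1
```

Run:
```python
from h import *
o=get_obs();print(o["eef_pos"].round(4),o["clock"],o["ft_force"].round(1),o["grip_width"])
c=camera("wrist");save(c,"w3.png",s=1.2)
print(proj(c,[*o["eef_pos"][:2],.04])*1.2,proj(c,[.553,.167,.04])*1.2,proj(c,[.491,.163,.04])*1.2,proj(c,[.429,.159,.04])*1.2)
```

```text
[0.5529 0.1673 0.1314] 12.6333 [ 0.6  0.6 -1.3] 0.021817541910046468
[337.01300644 250.85408382] [336.47908062 251.02096796] [329.15528645 147.23850789] [320.5735549   25.63033729]
```

View pics/w3.png

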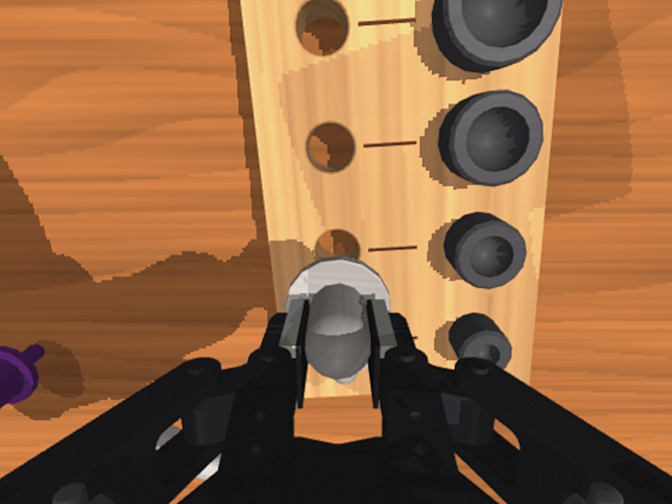

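Socket c appears at (330,147) and d at (322,27), matching my projections within about 1.5 px. The TCP is over socket b, so I lower b.

Call:
drive_tool(increments=[[[0,0,-15],[0,0,0],0],[[0,0,-20],[0,0,0],0],[[0,0,-15],[0,0,0],0],[[0,0,-10],[0,0,0],0],[[0,0,-7],[0,0,0],0],[[0,0,-3],[0,0,0],0],[[0,0,-2],[0,0,0],0],[[0,0,-2],[0,0,0],0]])

```text
clock: 13.35
eef_pos: [0.5526, 0.1678, 0.0568]
tool_rot: [0.001, 1.0, 0.0, 0.001]
ft_force: [0.5, -0.4, -1.5]
grip_width: 0.0223
grasp_force: 59.1
```

Call:
drive_tool(increments=[[[0,0,-1],[0,0,0],0],[[0,0,-1],[0,0,0],0],[[0,0,-1],[0,0,0],0],[[0,0,-0.5],[0,0,0],0],[[0,0,0],[0,0,0],0],[[0,0,0],[0,0,0],0]])

```text
clock: 13.85
eef_pos: [0.552, 0.168, 0.053]
tool_rot: [0.0, 1.0, 0.0, 0.0]
ft_force: [-0.1, 0.9, -2.1]
grip_width: 0.022
grasp_force: 59.1
```

Call:
drive_tool(increments=[[[0,0,-0.5],[0,0,0],0],[[0,0,-0.5],[0,0,0],0],[[0,0,-0.5],[0,0,0],0],[[0,0,0],[0,0,0],0],[[0,0,0],[0,0,0],0]])

```text
clock: 14.27
eef_pos: [0.5521, 0.168, 0.0526]
tool_rot: [0.0, 1.0, 0.0, 0.0]
ft_force: [-2.6, -0.7, 5.8]
grip_width: 0.0223
grasp_force: 59.8
```

Call:
drive_tool(increments=[[[0,0,0],[0,0,0],0.4],[[0,0,0],[0,0,0],0.6],[[0,0,0],[0,0,0],0.6],[[0,0,5],[0,0,0],0.6],[[0,0,20],[0,0,0],0.6],[[0,0,40],[0,0,0],0.6],[[0,0,40],[0,0,0],0.7],[[0,0,37],[0,0,0],0.8]])

```text
clock: 14.93
eef_pos: [0.5517, 0.1678, 0.1953]
tool_rot: [0.001, 1.0, -0.0, -0.0]
ft_force: [1.0, 0.4, -0.3]
grip_width: 0.0681
grasp_force: 0.0
```

Run:
```python
from m import *
fit(dict(b=(.553,.167),a=(.615,.171)))
```

```text
[0.5517 0.1678 0.1953] 14.9333
b [0.5507 0.17  ] [-0.7  1.   0.7 -1.1]
a [0.6164 0.1715] [-1.6 -1.   1.6  1. ]
```

Call:
drive_tool(increments=[[[4,-20,0],[0,0,0],0.8],[[6,-34,0],[0,0,0],0.8],[[7,-38,0],[0,0,0],0.8],[[7,-38,0],[0,0,0],0.8],[[7,-38,0],[0,0,0],0.8],[[7,-38,0],[0,0,0],0.8],[[7,-38,0],[0,0,0],0.8],[[7,-38,0],[0,0,0],0.8]])

```text
clock: 15.7
eef_pos: [0.6039, -0.116, 0.1932]
tool_rot: [0.0, 1.0, 0.0, -0.0]
ft_force: [-0.5, 0.3, -0.1]
grip_width: 0.0684
grasp_force: 0.0
```

Call:
drive_tool(increments=[[[5,-36,0],[0,0,0],0.8],[[3,-30,0],[0,0,0],0.8],[[0,0,0],[0,0,0],0.8],[[0,0,0],[0,0,0],0.8]])

```text
clock: 16.03
eef_pos: [0.6115, -0.1821, 0.1925]
tool_rot: [0.002, 1.0, 0.0, -0.0]
ft_force: [0.6, 0.3, 0.1]
grip_width: 0.0684
grasp_force: 0.0
```

Run:
```python
from m import *
fit(dict(c=(.6117,-.1806),d=(.4864,-.17)))
```

```text
[ 0.6115 -0.1821  0.1925] 16.0333
c [ 0.6107 -0.1798] [ 1.3  1.9 -1.3 -1.9]
d [ 0.4868 -0.1688] [-1.  -2.2  0.9  8.1]
```

Call:
drive_tool(increments=[[[0,1,-35],[0,0,0],0.8],[[0,0,-40],[0,0,0],0.8],[[0,0,-35],[0,0,0],0.8],[[0,0,-20],[0,0,0],0.8],[[0,0,-10],[0,0,0],0.8],[[0,0,-4],[0,0,0],0.8],[[0,0,0],[0,0,0],0.6],[[0,0,0],[0,0,0],0.1]])

```text
clock: 16.8
eef_pos: [0.6134, -0.1788, 0.0511]
tool_rot: [0.0, 1.0, -0.0, 0.001]
ft_force: [0.1, 0.9, 0.1]
grip_width: 0.0452
grasp_force: 0.0
```

Call:
drive_tool(increments=[[[0,0,0],[0,0,0],0],[[0,0,0],[0,0,0],0],[[0,0,0],[0,0,0],0],[[0,0,0],[0,0,0],0],[[0,0,0],[0,0,0],0]])

```text
clock: 17.22
eef_pos: [0.6138, -0.1795, 0.052]
tool_rot: [0.0, 1.0, -0.001, 0.002]
ft_force: [0.2, -0.1, 6.5]
grip_width: 0.0299
grasp_force: 60.4
```

Call:
drive_tool(increments=[[[0,0,4],[0,0,0],0],[[0,0,12],[0,0,0],0],[[0,0,25],[0,0,0],0],[[0,0,32],[0,0,0],0],[[0,0,22],[0,0,0],0],[[-3,10,0],[0,0,0],0],[[-8,25,0],[0,0,0],0],[[-12,33,0],[0,0,0],0]])

```text
clock: 17.88
eef_pos: [0.5886, -0.1119, 0.1432]
tool_rot: [0.002, 1.0, -0.0, -0.0]
ft_force: [0.1, 1.1, -3.9]
grip_width: 0.0301
grasp_force: 59.8
```

Call:
drive_tool(increments=[[[-13,36,0],[0,0,0],0],[[-13,36,0],[0,0,0],0],[[-13,36,0],[0,0,0],0],[[-13,36,0],[0,0,0],0],[[-13,36,0],[0,0,0],0],[[-13,36,0],[0,0,0],0],[[-11,32,0],[0,0,0],0],[[-6,19,0],[0,0,0],0]])

```text
clock: 18.55
eef_pos: [0.4906, 0.1589, 0.1428]
tool_rot: [-0.001, 1.0, 0.0, -0.002]
ft_force: [0.3, -1.0, -4.2]
grip_width: 0.0302
grasp_force: 59.9
```

Call:
drive_tool(increments=[[[-2,8,0],[0,0,0],0],[[0,0,0],[0,0,0],0],[[0,0,-12],[0,0,0],0],[[0,0,0],[0,0,0],0]])

```text
clock: 18.88
eef_pos: [0.4906, 0.1626, 0.13]
tool_rot: [0.001, 1.0, -0.001, -0.002]
ft_force: [-1.4, 0.5, -3.2]
grip_width: 0.03
grasp_force: 59.9
```

Run:
```python
from h import *
o=get_obs();print(o["eef_pos"].round(4),o["clock"],o["ft_force"].round(1),o["grip_width"])
c=camera("wrist");save(c,"w4.png",s=1.2)
print(proj(c,[.491,.163,.04])*1.2,proj(c,[.429,.159,.04])*1.2)
```

```text
[0.4906 0.1626 0.13  ] 18.8833 [-1.4  0.5 -3.2] 0.029994533876619378
[338.05483751 253.00484057] [330.84370698 148.89558449]
```

View pics/w4.png

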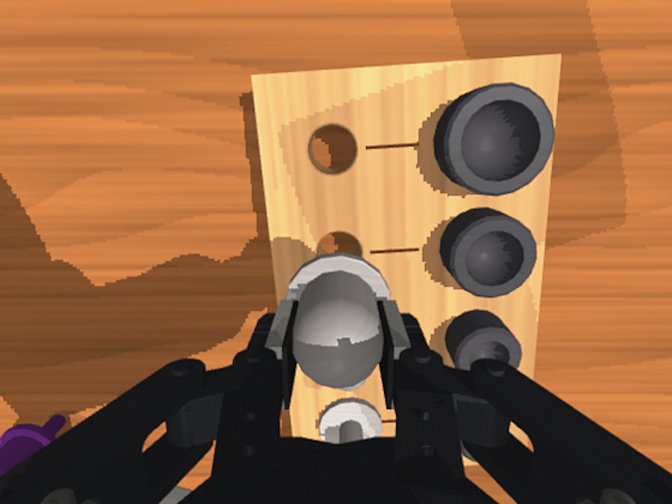

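Socket d is at (332,149) against a predicted (331,149), and the c-size punch is centred over the socket of the second-largest die. I lower it.

Call:
drive_tool(increments=[[[0,0,-15],[0,0,0],0],[[0,0,-20],[0,0,0],0],[[0,0,-16],[0,0,0],0],[[0,0,-10],[0,0,0],0],[[0,0,-7],[0,0,0],0],[[0,0,-4],[0,0,0],0],[[0,0,-2],[0,0,0],0],[[0,0,-2],[0,0,0],0]])

```text
clock: 19.6
eef_pos: [0.4926, 0.1639, 0.0568]
tool_rot: [0.001, 1.0, 0.0, 0.001]
ft_force: [1.3, 0.4, -2.4]
grip_width: 0.0305
grasp_force: 59.9
```

Call:
drive_tool(increments=[[[0,0,-1],[0,0,0],0],[[0,0,-1],[0,0,0],0],[[0,0,-1],[0,0,0],0],[[0,0,-0.5],[0,0,0],0],[[0,0,-0.5],[0,0,0],0],[[0,0,0],[0,0,0],0],[[0,0,0],[0,0,0],0]])

```text
clock: 20.18
eef_pos: [0.4919, 0.164, 0.0524]
tool_rot: [0.0, 1.0, 0.0, 0.0]
ft_force: [-0.1, 0.6, -2.8]
grip_width: 0.0301
grasp_force: 59.9
```

Call:
drive_tool(increments=[[[0,0,-0.5],[0,0,0],0],[[0,0,-0.5],[0,0,0],0],[[0,0,-0.5],[0,0,0],0],[[0,0,0],[0,0,0],0],[[0,0,0],[0,0,0],0]])

```text
clock: 20.6
eef_pos: [0.492, 0.164, 0.052]
tool_rot: [0.0, 1.0, 0.0, 0.0]
ft_force: [-3.1, -0.6, 6.2]
grip_width: 0.03
grasp_force: 61.0
```

Call:
drive_tool(increments=[[[0,0,0],[0,0,0],0.5],[[0,0,0],[0,0,0],0.7],[[0,0,0],[0,0,0],0.7],[[0,0,5],[0,0,0],0.7],[[0,0,20],[0,0,0],0.7],[[0,0,40],[0,0,0],0.7],[[0,0,40],[0,0,0],0.7],[[0,0,38],[0,0,0],0.8]])

```text
clock: 21.27
eef_pos: [0.4916, 0.1638, 0.1957]
tool_rot: [0.001, 1.0, -0.0, -0.0]
ft_force: [0.9, -0.1, -0.2]
grip_width: 0.0682
grasp_force: 0.0
```

Run:
```python
from m import *
fit(dict(c=(.491,.163),b=(.553,.167)))
```

```text
[0.4916 0.1638 0.1957] 21.2667
c [0.4902 0.1634] [ 0.5  0.6 -0.5 -0.6]
b [0.5516 0.1681] [ 1.8  2.1 -1.8 -2.1]
```

Call:
drive_tool(increments=[[[0,-20,0],[0,0,0],0.8],[[0,-34,0],[0,0,0],0.8],[[0,-38,0],[0,0,0],0.8],[[-1,-38,0],[0,0,0],0.8],[[-1,-38,0],[0,0,0],0.8],[[-1,-38,0],[0,0,0],0.8],[[-1,-38,0],[0,0,0],0.8],[[-1,-36,0],[0,0,0],0.8]])

```text
clock: 22.03
eef_pos: [0.4865, -0.1181, 0.1938]
tool_rot: [0.001, 1.0, -0.0, 0.0]
ft_force: [0.7, 0.6, 0.6]
grip_width: 0.0685
grasp_force: 0.0
```

Call:
drive_tool(increments=[[[0,-34,0],[0,0,0],0.8],[[0,-20,0],[0,0,0],0.8],[[0,0,0],[0,0,0],0.8],[[0,0,0],[0,0,0],0.8]])

```text
clock: 22.37
eef_pos: [0.4866, -0.171, 0.1934]
tool_rot: [0.002, 1.0, 0.0, -0.0]
ft_force: [-0.6, -0.2, 1.1]
grip_width: 0.0684
grasp_force: 0.0
```

Run:
```python
from m import *
fit(dict(d=(.4864,-.17)))
```

```text
[ 0.4866 -0.171   0.1934] 22.3667
d [ 0.4861 -0.1683] [-1.2 -0.4  1.1  0.5]
```

Call:
drive_tool(increments=[[[0,2,-35],[0,0,0],0.85],[[0,0,-40],[0,0,0],0.85],[[0,0,-35],[0,0,0],0.85],[[0,0,-20],[0,0,0],0.85],[[0,0,-10],[0,0,0],0.85],[[0,0,-5.5],[0,0,0],0.85],[[0,0,0],[0,0,0],0.6],[[0,0,0],[0,0,0],0.2]])

```text
clock: 23.13
eef_pos: [0.4881, -0.1679, 0.0495]
tool_rot: [0.0, 1.0, -0.0, 0.001]
ft_force: [-0.3, 0.3, -0.2]
grip_width: 0.0497
grasp_force: 0.0
```

Call:
drive_tool(increments=[[[0,0,0],[0,0,0],0],[[0,0,0],[0,0,0],0],[[0,0,0],[0,0,0],0],[[0,0,0],[0,0,0],0],[[0,0,0],[0,0,0],0]])

```text
clock: 23.55
eef_pos: [0.4888, -0.1692, 0.0506]
tool_rot: [0.001, 1.0, -0.001, 0.002]
ft_force: [-0.2, -1.5, 6.4]
grip_width: 0.0382
grasp_force: 61.4
```

Call:
drive_tool(increments=[[[0,0,4],[0,0,0],0],[[0,0,12],[0,0,0],0],[[0,0,25],[0,0,0],0],[[0,0,32],[0,0,0],0],[[0,0,22],[0,0,0],0],[[-1,10,0],[0,0,0],0],[[-4,24,0],[0,0,0],0],[[-6,32,0],[0,0,0],0]])

```text
clock: 24.22
eef_pos: [0.4753, -0.102, 0.142]
tool_rot: [0.002, 1.0, 0.0, -0.0]
ft_force: [1.0, 1.1, -4.9]
grip_width: 0.0385
grasp_force: 61.4
```

Call:
drive_tool(increments=[[[-6,36,0],[0,0,0],0],[[-7,36,0],[0,0,0],0],[[-7,36,0],[0,0,0],0],[[-7,36,0],[0,0,0],0],[[-7,36,0],[0,0,0],0],[[-6,34,0],[0,0,0],0],[[-5,28,0],[0,0,0],0],[[-2,15,0],[0,0,0],0]])

```text
clock: 24.88
eef_pos: [0.4258, 0.1581, 0.1413]
tool_rot: [-0.001, 1.0, 0.0, -0.002]
ft_force: [0.1, -0.2, -5.3]
grip_width: 0.0385
grasp_force: 61.6
```

Call:
drive_tool(increments=[[[0,5,0],[0,0,0],0],[[0,0,0],[0,0,0],0],[[0,0,-12],[0,0,0],0],[[0,0,0],[0,0,0],0]])

```text
clock: 25.22
eef_pos: [0.4269, 0.1586, 0.1288]
tool_rot: [0.001, 1.0, -0.001, -0.002]
ft_force: [-1.2, -1.2, -5.8]
grip_width: 0.0383
grasp_force: 61.6
```

Run:
```python
from h import *
o=get_obs();print(o["eef_pos"].round(4),o["clock"],o["ft_force"].round(1),o["grip_width"])
c=camera("wrist");save(c,"w5.png",s=1.2)
print(proj(c,[.429,.159,.04])*1.2)
```

```text
[0.4269 0.1586 0.1288] 25.2167 [-1.2 -1.2 -5.8] 0.038320426397304985
[337.98174422 256.2943466 ]
```

View pics/w5.png

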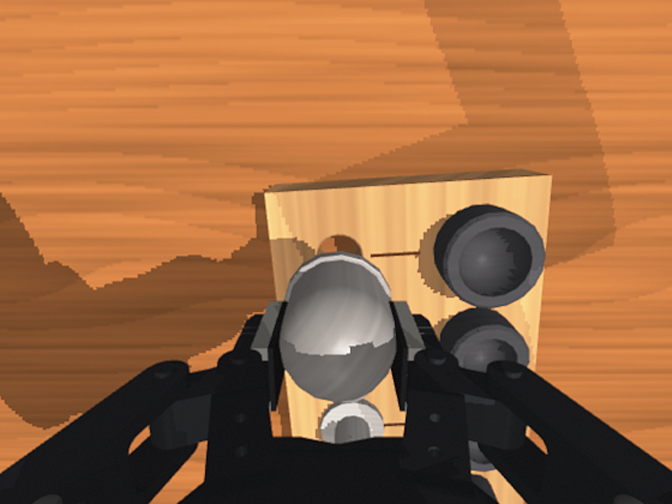

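Socket d is partly visible at (339,245), with the punch centred ahead of it as in the earlier placings. I add 1 mm in x and lower.

Call:
drive_tool(increments=[[[1,0,-15],[0,0,0],0],[[0,0,-20],[0,0,0],0],[[0,0,-16],[0,0,0],0],[[0,0,-10],[0,0,0],0],[[0,0,-7],[0,0,0],0],[[0,0,-4],[0,0,0],0],[[0,0,-2],[0,0,0],0],[[0,0,-2],[0,0,0],0]])

```text
clock: 25.93
eef_pos: [0.4305, 0.1598, 0.0557]
tool_rot: [0.001, 1.0, 0.0, 0.0]
ft_force: [0.3, 0.1, -4.6]
grip_width: 0.0383
grasp_force: 61.8
```

Call:
drive_tool(increments=[[[0,0,-1],[0,0,0],0],[[0,0,-1],[0,0,0],0],[[0,0,-1],[0,0,0],0],[[0,0,-0.5],[0,0,0],0],[[0,0,-0.5],[0,0,0],0],[[0,0,0],[0,0,0],0],[[0,0,0],[0,0,0],0]])

```text
clock: 26.52
eef_pos: [0.4299, 0.16, 0.0514]
tool_rot: [0.0, 1.0, 0.0, 0.0]
ft_force: [0.2, 0.4, -5.0]
grip_width: 0.0383
grasp_force: 61.8
```

Call:
drive_tool(increments=[[[0,0,-0.5],[0,0,0],0],[[0,0,-0.5],[0,0,0],0],[[0,0,-0.5],[0,0,0],0],[[0,0,0],[0,0,0],0],[[0,0,0],[0,0,0],0]])

```text
clock: 26.93
eef_pos: [0.43, 0.16, 0.0506]
tool_rot: [0.001, 1.0, 0.0, 0.0]
ft_force: [-3.7, -0.8, 6.2]
grip_width: 0.0383
grasp_force: 62.8
```

Contact. I release, go straight up, then move clear to the right for the check.

Call:
drive_tool(increments=[[[0,0,0],[0,0,0],0.6],[[0,0,0],[0,0,0],0.72],[[0,0,0],[0,0,0],0.72],[[0,0,5],[0,0,0],0.72],[[0,0,20],[0,0,0],0.72],[[0,0,40],[0,0,0],0.72],[[0,0,40],[0,0,0],0.72],[[0,0,40],[0,0,0],0.72]])

```text
clock: 27.6
eef_pos: [0.4294, 0.1597, 0.1965]
tool_rot: [0.001, 1.0, -0.0, -0.0]
ft_force: [0.8, 1.2, -0.9]
grip_width: 0.0615
grasp_force: 0.0
```

Call:
drive_tool(increments=[[[0,-20,0],[0,0,0],0.72],[[0,-35,0],[0,0,0],0.72],[[0,-35,0],[0,0,0],0.72],[[0,-35,0],[0,0,0],0.72],[[0,-35,0],[0,0,0],0.72],[[0,-20,0],[0,0,0],0.72],[[0,0,0],[0,0,0],0.72],[[0,0,0],[0,0,0],0.72]])

```text
clock: 28.27
eef_pos: [0.43, -0.0209, 0.1951]
tool_rot: [0.002, 1.0, 0.0, 0.0]
ft_force: [-1.1, -0.5, 0.3]
grip_width: 0.0612
grasp_force: 0.0
```

Run:
```python
from h import *
t=camera("top");s=camera("scene")
a=cv2.resize(t["image"][140:280,125:245],(330,385))
b=cv2.resize(s["image"][155:300,330:460],(345,385))
cv2.imwrite("pics/end.png",np.hstack([a,b])[:,:,::-1]);print(get_obs()["eef_pos"].round(3))
```

```text
[ 0.43  -0.02   0.195]
```

View pics/end.png

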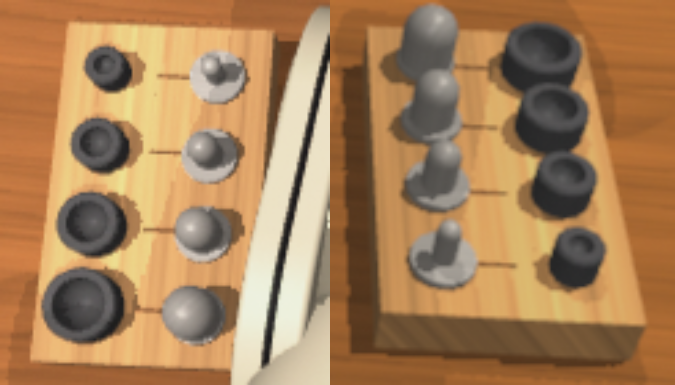

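All four punches stand upright beside their matching dies. In the left half they are at (217,77), (209,153), (203,233) and (193,314), running a to d like the dies. I hand it in.

```bash
python3 -c "
from workcell import job_done;print(job_done())"
```

```text
the job is handed in; nothing more can be done
None
```

All four punches are in the pale stand, each upright in the socket beside its own die in the order a, b, c, d, and the job is handed in at about 28 s on the robot's clock; no verdict came back.

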